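# Find the worn card clip and pull it from service

### The job

One of the three clip stands on the lab bench no longer grips its batch card. Pinch each card by the bar along its top and tug it gently straight up, firmly enough to tell a sound clip but never so hard that the stand leaves the bench, until you find the one whose card slips; draw that card right out and stand it in the empty pocket of the card file box, then set its stand down upright in the repair tray. Leave the two sound stands where they are with their cards fully in, and disturb nothing else.

Things in the scene. Friction and masses are not known exactly. Their poses are not given: they have to be found in the camera images.
- stand_1_grip (a point): Clip stand 1, loose, 0.9 kg: steel disc base 80 mm wide, 22 mm thick, thin post, spring clip on top. Point: on its axis 74 mm above its underside, midway between two rigid flat end cheeks (outer faces 48 mm apart along y, 18 mm wide in x, 60 to 86 mm up), where an empty stand is lifted. z up, x square to the card. Jaws reach 108 mm up, 38 mm long (y), 15 mm thick; ears reach 22 mm out in x, 48 to 68 mm up.
- card_1_grip (a point): Batch card in stand 1: rigid white plastic, 3 mm thick (x), 60 mm wide (y), 80 mm tall (z up), 30 g, with a finger bar 10 mm thick (x), 60 mm long, 14 mm high along its top edge. Point: centre of the bar, 73 mm above the card's lower edge. At first upright, its lower 20 mm in the jaws, its foot resting on the clip's solid throat; pulled straight up, 21 mm of travel frees it.
- card_1_foot (a point): Middle of the lower edge of card 1, 73 mm below its bar's centre. A sound clip holds its card against more than 11 N; the worn clip lets it slip at 1.5 to 3 N; a pull of 8.4 to 9.5 N lifts a stand off the bench.
- stand_2_grip (a point): Clip stand 2, loose, 0.9 kg: steel disc base 80 mm wide, 22 mm thick, thin post, spring clip on top. Point: on its axis 74 mm above its underside, midway between two rigid flat end cheeks (outer faces 48 mm apart along y, 18 mm wide in x, 60 to 86 mm up), where an empty stand is lifted. z up, x square to the card. Jaws reach 108 mm up, 38 mm long (y), 15 mm thick; ears reach 22 mm out in x, 48 to 68 mm up.
- card_2_grip (a point): Batch card in stand 2: rigid white plastic, 3 mm thick (x), 60 mm wide (y), 80 mm tall (z up), 30 g, with a finger bar 10 mm thick (x), 60 mm long, 14 mm high along its top edge. Point: centre of the bar, 73 mm above the card's lower edge. At first upright, its lower 20 mm in the jaws, its foot resting on the clip's solid throat; pulled straight up, 21 mm of travel frees it.
- card_2_foot (a point): Middle of the lower edge of card 2, 73 mm below its bar's centre. A sound clip holds its card against more than 11 N; the worn clip lets it slip at 1.5 to 3 N; a pull of 8.4 to 9.5 N lifts a stand off the bench.
- stand_3_grip (a point): Clip stand 3, loose, 0.9 kg: steel disc base 80 mm wide, 22 mm thick, thin post, spring clip on top. Point: on its axis 74 mm above its underside, midway between two rigid flat end cheeks (outer faces 48 mm apart along y, 18 mm wide in x, 60 to 86 mm up), where an empty stand is lifted. z up, x square to the card. Jaws reach 108 mm up, 38 mm long (y), 15 mm thick; ears reach 22 mm out in x, 48 to 68 mm up.
- card_3_grip (a point): Batch card in stand 3: rigid white plastic, 3 mm thick (x), 60 mm wide (y), 80 mm tall (z up), 30 g, with a finger bar 10 mm thick (x), 60 mm long, 14 mm high along its top edge. Point: centre of the bar, 73 mm above the card's lower edge. At first upright, its lower 20 mm in the jaws, its foot resting on the clip's solid throat; pulled straight up, 21 mm of travel frees it.
- card_3_foot (a point): Middle of the lower edge of card 3, 73 mm below its bar's centre. A sound clip holds its card against more than 11 N; the worn clip lets it slip at 1.5 to 3 N; a pull of 8.4 to 9.5 N lifts a stand off the bench.
- file_pocket (a point): Middle of the floor of the empty pocket of the wooden card file box: 24 mm wide (x), 80 mm long (y), z up, floor 3 mm above the bench, walls 3 mm thick rising to 45 mm above the bench. Past a divider at +x the other pocket is full of stock cards up to 47 mm above the bench. A filed card stands on this floor, its width along y, and may lean.
- repair_tray_in (a point): Centre of the inner floor of the grey open repair tray, fixed: 150 by 150 mm outside, walls 4 mm thick and 30 mm high, floor 4 mm above the bench, axes along its sides.
- sample_cup: Loose sample cup with a lid, 52 mm across, 65 mm tall; leave it alone. Origin at the centre of its underside, z up.
- tip_box: Loose pipette tip box, 82 by 120 by 64 mm; leave it alone. Origin at the centre of its underside, z up.
- pipette: Loose pipette lying down, about 276 mm long, 28 mm thick; leave it alone. Origin at the centre of its underside, z up.
- marker: Loose marker pen lying down, 127 mm long, 13 mm thick; leave it alone. Origin at the centre of its underside, z up.
- reagent: Loose reagent bottle, 60 mm across, 110 mm tall; leave it alone. Origin at the centre of its underside, z up.
- timer: Loose bench timer, 35 by 70 by 50 mm; leave it alone. Origin at the centre of its underside, z up.

How it is judged:
On the way, in this order (a step that is already met when the one before it is completed fails the run):
1. the card of the worn clip is drawn out of its jaws ((distance between card_1_grip and stand_1_grip above 0.11 m or distance between card_2_grip and stand_2_grip above 0.11 m or distance between card_3_grip and stand_3_grip above 0.11 m)), for 0.1 s.
2. that card stands in the empty pocket of the file box, let go (((distance between card_1_foot and file_pocket below 0.025 m and angle between card_1_grip's own z axis and vertical below 0.7 rad and contact force between the fingers and card_1 below 0.1 N) or (distance between card_2_foot and file_pocket below 0.025 m and angle between card_2_grip's own z axis and vertical below 0.7 rad and contact force between the fingers and card_2 below 0.1 N) or (distance between card_3_foot and file_pocket below 0.025 m and angle between card_3_grip's own z axis and vertical below 0.7 rad and contact force between the fingers and card_3 below 0.1 N))), for 0.2 s.
At the end, for the whole second after the job is handed in: The worn clip's card stands in the file box's empty pocket (foot within 25 mm of the pocket floor's middle, leaning under 40 degrees); its stand rests upright on the repair tray's floor; the sound stands are upright within 30 mm of their places, their cards slid under 10 mm (((distance between card_1_foot and file_pocket below 0.025 m and angle between card_1_grip's own z axis and vertical below 0.7 rad and horizontal distance between stand_1_grip and repair_tray_in below 0.045 m and height (world z) of stand_1_grip below 0.084 m and angle between each of stand_1_grip, stand_2_grip, stand_3_grip's own z axis and vertical below 0.08 rad and linear speed of each of stand_1, stand_2, stand_3 below 0.02 m/s and distance between card_2_grip and stand_2_grip below 0.097 m and distance of each of stand_2_grip, stand_3_grip from where it was at the start of the episode below 0.03 m and distance between card_3_grip and stand_3_grip below 0.097 m) or (distance between card_2_foot and file_pocket below 0.025 m and angle between card_2_grip's own z axis and vertical below 0.7 rad and horizontal distance between stand_2_grip and repair_tray_in below 0.045 m and height (world z) of stand_2_grip below 0.084 m and angle between each of stand_2_grip, stand_1_grip, stand_3_grip's own z axis and vertical below 0.08 rad and linear speed of each of stand_2, stand_1, stand_3 below 0.02 m/s and distance between card_1_grip and stand_1_grip below 0.097 m and distance of each of stand_1_grip, stand_3_grip from where it was at the start of the episode below 0.03 m and distance between card_3_grip and stand_3_grip below 0.097 m) or (distance between card_3_foot and file_pocket below 0.025 m and angle between card_3_grip's own z axis and vertical below 0.7 rad and horizontal distance between stand_3_grip and repair_tray_in below 0.045 m and height (world z) of stand_3_grip below 0.084 m and angle between each of stand_3_grip, stand_1_grip, stand_2_grip's own z axis and vertical below 0.08 rad and linear speed of each of stand_3, stand_1, stand_2 below 0.02 m/s and distance between card_1_grip and stand_1_grip below 0.097 m and distance of each of stand_1_grip, stand_2_grip from where it was at the start of the episode below 0.03 m and distance between card_2_grip and stand_2_grip below 0.097 m))); the robot touches nothing.
It fails at once if a stand is lifted more than 4 mm off the bench by its card ((height (world z) of stand_1_grip above 0.078 m and contact force between card_1 and stand_1 above 0.1 N) or (height (world z) of stand_2_grip above 0.078 m and contact force between card_2 and stand_2 above 0.1 N) or (height (world z) of stand_3_grip above 0.078 m and contact force between card_3 and stand_3 above 0.1 N)).
It fails at once if a stand is let fall: it moves faster than 0.4 m/s while not held ((linear speed of stand_1 above 0.4 m/s and contact force between the fingers and stand_1 below 0.05 N) or (linear speed of stand_2 above 0.4 m/s and contact force between the fingers and stand_2 below 0.05 N) or (linear speed of stand_3 above 0.4 m/s and contact force between the fingers and stand_3 below 0.05 N)).
It fails at once if a bystander (cup, tip box, pipette, marker, bottle or timer) is moved more than 30 mm (distance of any of sample_cup, tip_box, pipette, marker, reagent, timer from where it was at the start of the episode above 0.03 m).
It also fails if it takes over 72 s, if anything falls off the work surface, if the arm or the gripper's body presses on something with over 40 N, if the wrist force passes 120 N, or if a joint passes its speed limit or range.

### The arm

A 6-joint arm with a two-finger parallel gripper is mounted at the origin on the work surface. World frame = base frame: x ahead of the robot, y to its left, z up, the work surface at z = 0. Lengths are in m, angles in rad, forces in N, time in s.
With the tool pointing down it reaches from about 0.275 to 0.75 m from the base axis. Payload 10.2 kg.
Tool frame: the origin (TCP) lies on the centre line of the jaws, within the pads' length; the fingertips stand 11 mm ahead of it and the grasp point (between the pads) lies 8 mm behind it (ctrl.tip_reach is the distance from the TCP to the fingertips, in m); z points along the fingers, y is the line along which they close (so a half turn about z gives the same grasp; the last joint's range is limited). The gripper opens to 88 mm and grips with 3 to 60 N. Pads are 18 mm wide; open, the fingers measure 123 mm over their backs; the gripper's body (75 mm by 187 mm) begins 45 mm behind the grasp point.
Start: joints at [-1.563, 0.313, 1.498, -0, 1.331, -0.223], TCP at [0.12, -0.511, 0.25] pointing down, gripper open.
Joint ranges: [-2.94, 2.94], [-0.97, 2.17], [0.19, 2.56], [-1.23, 4.37], [0.02, 3.11], [-2.88, 2.88]. Speed limits (rad/s): [2.39, 2.39, 3.01, 3.14, 3.14, 3.14].

### API

Orientations are given as a rotation vector (axis times angle).
In Python, from plant import ctrl gives the robot as it stands.
- The arm moves only by the tool drive_tool, never from a script. Its argument "plan" is a list of rows, each an object of numbers: "tx", "ty", "tz": the shift along the tool's x, y, z in cm; "turn": the turn about the tool's z in degrees. In form: [{"tx": .., "ty": .., "tz": .., "turn": ..}, ...]. A call has 1 to 5 rows; each row shifts and turns the commanded pose from where the row before left it, along the tool's axes as they then stand; what a row does not reach is not made up. A row lasts 1/10 s, in which the tool goes at most 50 mm and 8.59 degrees, less where a joint would pass 70% of its speed; a pose out of reach is approached as far as the arm can. A call is refused whole if a number of a shift passes 5 or a number of a turn 8.59, either way. A call with a gripper value outside its range is refused whole. "jaw" is the opening, from -1 (shut) to 1 (fully open), set as the call begins (left out, the last holds). The fingers move at their own pace and stop on an object; "newtons" is the grip in N (left out, the last holds). Time passes only in rows, so rows that do not move let the fingers close. It gives the time, the measured TCP pose, the force, the opening and the grip force at its end, in the units of the state.
- ctrl.get_state(): the state, without advancing time (a new reading comes with each control period).
- ctrl.get_image(name): name is "scene" or "top"; returns a dict with "color" (420x560x3 uint8, red, green, blue), "depth" (420x560 float32, m along the optical axis (not along the pixel's ray), 0 where there is no reading), "fx", "fy", "cx", "cy" (pixels), "R" (3x3) and "t" (3): a world point X has camera coordinates R X + t. Camera axes: x right, y down, z forward; pixel columns grow to the right and rows downward; lengths in m; the calibration is good to about 2 mm. A picture is of the moment at which its call begins.
- ctrl.sign_off(): hands the job in; it is judged then, once.
The state is a dict: "clock": time; "joints": joint angles; "joint_vel": joint speeds; "effort": joint torques, N m; "eef_pos": TCP position; "orientation": TCP orientation; "wrist_force": force on the tool from outside, world axes, zero at the start; "ft_torque": the same for the moment, N m; "grip_width": finger opening in m; "grasp_force": force on a finger pad.
Only numpy, scipy, OpenCV 4.12 (cv2) and the standard library are available. Lean on these libraries where they do the work, as an engineer would, in place of code of your own. Each camera call takes 0.05 s, during which the arm holds its last target. There are 200 camera calls.

## Working session

There is one attempt and no reset: what is moved stays moved. The work goes in short steps, Python scripts to look and compute and a tool call to move; the robot and the scene stay as the last step left them, time stands still between calls to the robot, and variables do not carry over. Pictures are saved under pics/ and viewed, at most 10 in all, crops included, and the job is handed in when it is done.

Besides the shell and the picture viewer there is one more tool, called after "Emit:" as a command line: name --argument value ..., lists and objects as JSON in quotes. drive_tool: Moves the arm, as the interface text tells. Its arguments: {"type":"object","properties":{"plan":{"type":"array","items":{"type":"object","properties":{"tx":{"type":"number"},"ty":{"type":"number"},"tz":{"type":"number"},"turn":{"type":"number"}}}},"jaw":{"type":"number"},"newtons":{"type":"number"}},"required":["plan"]}

```bash
mkdir -p pics; python3 - <<'E'
from plant import ctrl
import cv2,numpy as np
s=ctrl.get_state();print({k:np.round(v,3) for k,v in s.items()})
for n in("scene","top"):
    im=ctrl.get_image(n);np.savez(f"{n}0.npz",**im)
    cv2.imwrite(f"pics/{n}0.png",im["color"][:,:,::-1]);R=im["R"];print(n,-R.T@im["t"],R,im["fx"],im["cx"],im["cy"])
E
```

```text
{'clock': np.float64(0.0), 'joints': array([-1.563,  0.313,  1.498, -0.   ,  1.331, -0.223]), 'joint_vel': array([-0.   , -0.   ,  0.001, -0.001,  0.001,  0.   ]), 'effort': array([-1.0000e-03, -4.0221e+01, -2.5228e+01,  6.9000e-02,  3.5000e-02,
       -0.0000e+00]), 'eef_pos': array([ 0.12 , -0.511,  0.249]), 'orientation': array([-3.119, -0.362, -0.   ]), 'wrist_force': array([ 0.859,  0.379, -0.007]), 'ft_torque': array([-0.015, -0.029,  0.053]), 'grasp_force': np.float64(0.0), 'grip_width': np.float64(0.089)}
scene [1.15831035 0.4621848  1.00285599] [[-0.63918325  0.76888948  0.01592913]
 [ 0.57495906  0.49151832 -0.65408854]
 [-0.51075126 -0.40892384 -0.75625025]] 447.86554082575617 287.31269902074973 207.49799863415325
top [0.49541323 0.02013043 1.11487814] [[ 1.84320947e-02 -9.99830090e-01 -2.22547498e-04]
 [-9.95813961e-01 -1.83381251e-02 -8.95447780e-02]
 [ 8.95254824e-02  1.87211374e-03 -9.95982773e-01]] 455.66040924892235 282.04861243727805 215.49875101198595
```

View pics/scene0.png

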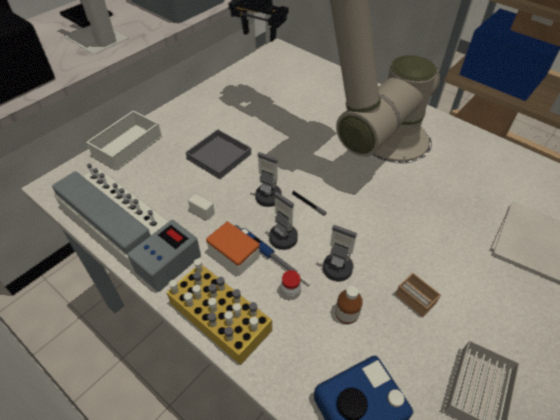

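View pics/top0.png

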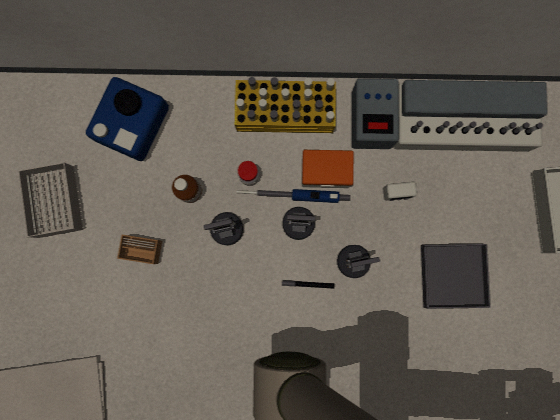

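Both views show three stands, at top pixels (227,228), (298,222) and (354,261). The file box is at (140,249), the tray at (455,275), and the pipette, cup and marker lie near the stands. Next I'll measure bars, bases, box and tray.

```bash
cat > h.py <<'E'
import numpy as np,cv2
def cloud(im):
    v,u=np.mgrid[0:420,0:560];d=im["depth"]
    c=np.stack([(u-im["cx"])/im["fx"]*d,(v-im["cy"])/im["fy"]*d,d],-1)
    return (c-im["t"])@im["R"]
def onplane(im,uv,z):
    uv=np.atleast_2d(uv).astype(float)
    r=np.c_[(uv[:,0]-im["cx"])/im["fx"],(uv[:,1]-im["cy"])/im["fy"],np.ones(len(uv))]@im["R"]
    c=-im["R"].T@im["t"];return c+r*((z-c[2])/r[:,2])[:,None]
def rect(p):
    (cx,cy),(w,h),a=cv2.minAreaRect((p[:,:2]*1000).astype(np.float32))
    if w<h:w,h,a=h,w,a+90
    return np.round([cx,cy,w,h,(a+90)%180-90],1)
def clusters(im,m,minn=15):
    n,l=cv2.connectedComponents(m.astype(np.uint8));return [l==i for i in range(1,n) if (l==i).sum()>=minn]
E
python3 - <<'E'
from h import *
for n in("top","scene"):
    im=dict(np.load(n+"0.npz"));P=cloud(im);z=P[...,2];ok=im["depth"]>0
    area=ok&(P[...,0]>.25)&(P[...,0]<.75)&(abs(P[...,1])<.45)
    print(n,"table z",np.median(z[area&(z<.01)]))
    for lo,hi in((.154,.2),(.125,.2),(.012,.03)):
        print(lo,hi)
        for c in clusters(im,area&(z>lo)&(z<hi)): print(rect(P[c]),c.sum(),np.round(np.median(z[c])*1000),np.argwhere(c).mean(0)[::-1].round())
    hsv=cv2.cvtColor(im["color"],cv2.COLOR_RGB2HSV)
    print("boxes")
    for c in clusters(im,area&(z>.035)&(z<.055)): print(rect(P[c]),c.sum(),np.argwhere(c).mean(0)[::-1].round())
    for c in clusters(im,area&(z>.024)&(z<.034)): print("24-34",rect(P[c]),c.sum(),np.argwhere(c).mean(0)[::-1].round())
t=cv2.imread("pics/top0.png");s=cv2.imread("pics/scene0.png")
a=cv2.resize(t[190:290,100:240],None,fx=5,fy=5,interpolation=cv2.INTER_CUBIC)[:300*2,:700]
b=cv2.resize(s[140:320,240:450],(350,300),interpolation=cv2.INTER_CUBIC)
c=cv2.resize(t[190:290,240:400],(400,250),interpolation=cv2.INTER_CUBIC)
o=np.zeros((590,780,3),np.uint8);o[:280,:392]=cv2.resize(a,(392,280));o[290:590,:350]=b;o[300:550,370:770]=c
cv2.imwrite("pics/m1.png",o)
E
```

```text
top table z 7.995535322485395e-05
0.154 0.2
[577.4 -17.7  59.   10.2  87.4] 148 168.0 [301. 218.]
[560.7 155.8  59.9  10.  -75.5] 151 167.0 [218. 224.]
[ 487.8 -152.2   59.8   10.   -77.4] 146 168.0 [365. 262.]
[ 3.044e+02  2.000e-01  7.290e+01  2.700e+00 -8.990e+01] 76 190.0 [291. 353.]
[291.2  58.4  22.7   4.4 -70.2] 26 188.0 [261. 359.]
[292.7 -53.2  29.4   5.8  69.3] 24 188.0 [318. 359.]
0.125 0.2
[577.4 -17.7  59.   10.2  87.4] 148 168.0 [301. 218.]
[560.7 155.8  59.9  10.  -75.5] 153 167.0 [218. 224.]
[ 487.8 -152.2   59.8   10.   -77.4] 150 168.0 [365. 262.]
[ 3.044e+02  2.000e-01  7.290e+01  2.700e+00 -8.990e+01] 76 190.0 [291. 353.]
[290.9  56.1  26.9   6.6 -70.1] 28 188.0 [261. 359.]
[292.7 -53.2  29.4   5.8  69.3] 24 188.0 [318. 359.]
0.012 0.03
[733.9 362.4  34.5   8.5 -42.3] 38 21.0 [144. 156.]
[672.9 -40.   53.2  22.5  54.7] 30 19.0 [308. 183.]
[675.2  98.6  43.9  12.5 -72.7] 29 22.0 [252. 182.]
[637.  232.   49.7  13.2 -41.6] 35 20.0 [197. 196.]
[ 666.9 -117.4   38.     1.2   89.4] 24 19.0 [339. 187.]
[ 648.5 -231.4   39.9   17.6   41.4] 37 20.0 [387. 195.]
[646.3  -4.
[... 2688 characters left out ...]
196 [234. 256.]
[576.5 161.9  28.6   9.5 -68.9] 42 [337. 263.]
[505.4 361.3  86.4  60.9  81.6] 539 [418. 292.]
[701.7 112.7  47.4  29.6 -51.2] 90 [291. 288.]
[668.9 258.7  59.2  24.6 -68.3] 108 [346. 313.]
24-34 [ 454.9 -380.9  156.5  134.3    1.1] 197 [224. 156.]
24-34 [ 485.7 -145.6   34.5   11.6  -24.1] 19 [269. 192.]
24-34 [ 668.4 -249.4   71.6   28.8  -58.2] 55 [202. 210.]
24-34 [642.9 -55.7 114.8  19.2  86.1] 169 [257. 240.]
24-34 [731.6 -62.6 137.2  62.4 -56. ] 104 [234. 259.]
24-34 [479.7 362.3  78.5  14.3 -89. ] 77 [423. 286.]
24-34 [702.6 118.4  51.3  22.  -39.1] 52 [291. 292.]
24-34 [527.6 370.5 100.1  47.3 -66.8] 98 [415. 301.]
24-34 [673.9 258.1  50.6  16.9 -73.2] 44 [345. 317.]
```

View pics/m1.png

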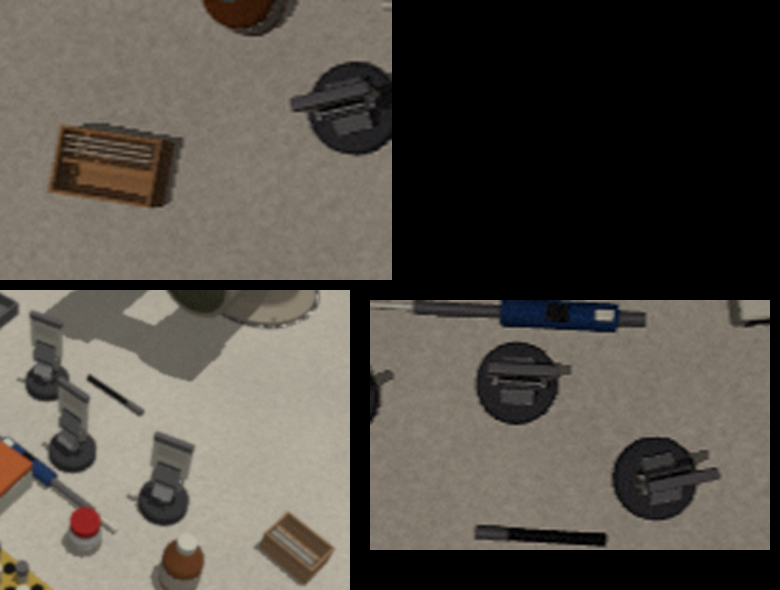

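The pictures agree. Stock cards fill the far (+x) half of the file box, so the near half is the empty pocket. The bars come out at 60x10 mm and z 168 mm, as expected. I'll go to the stand at (487,-151) first, starting with a turn.

Emit:
drive_tool --plan '[{"turn":-8.5},{"turn":-8.5},{"turn":-8.5},{"turn":-8.5},{"turn":-8.5}]' --jaw 0.0 --newtons 30

```text
validation failed for argument at $.pl...
```

Emit:
drive_tool --plan '[{"turn":-8.5},{"turn":-8.5},{"turn":-8.5},{"turn":-8.5},{"turn":-8.5}]'

```text
validation failed for argument at $.pl...
```

```bash
cat > to.py <<'E'
import sys,numpy as np
from scipy.spatial.transform import Rotation as Ro
from plant import ctrl
# args: x y z (mm) toolY angle (deg, world)
def show(x,y,z,a):
    s=ctrl.get_state();R=Ro.from_rotvec(s["orientation"]).as_matrix()
    yaw=np.degrees(np.arctan2(R[1,1],R[0,1]));p=np.array(s["eef_pos"])*1000
    t=(yaw-a+90)%180-90
    R2=R@Ro.from_euler('z',t,degrees=True).as_matrix();d=np.array([x,y,z])-p
    print("t",round(s["clock"],2),"pos",p.round(1),"yaw",yaw.round(2),"tilt",R[2,2].round(4),"q6",round(s["joints"][5],2),"grip",round(s["grip_width"]*1000,1),round(s["grasp_force"],1),"F",np.round(s["wrist_force"],2))
    print("turn",round(t,2),"shift now(cm)",(R.T@d/10).round(2),"after turn",(R2.T@d/10).round(2))
if __name__=="__main__": show(*map(float,sys.argv[1:5]))
E
python3 to.py 487 -151 250 12.6
```

```text
t 0.1 pos [ 120.1 -510.9  249.2] yaw -76.77 tilt -1.0 q6 -0.22 grip 88.4 0.0 F [-0.12  0.3  -0.21]
turn -89.37 shift now(cm) [ 4.395e+01 -2.664e+01 -4.000e-02] after turn [ 2.712e+01  4.366e+01 -4.000e-02]
```

The validator seems to want every field in each row.

Emit:
drive_tool --plan '[{"tx":0,"ty":0,"tz":0,"turn":-8.5},{"tx":0,"ty":0,"tz":0,"turn":-8.5},{"tx":0,"ty":0,"tz":0,"turn":-8.5},{"tx":0,"ty":0,"tz":0,"turn":-8.5},{"tx":0,"ty":0,"tz":0,"turn":-8.5}]' --jaw 0.0 --newtons 30

```text
clock: 0.6
eef_pos: [0.1201, -0.5109, 0.2494]
orientation: [-2.772, -1.476, -0.001]
wrist_force: [-0.2, -0.1, 0.1]
grip_width: 0.0502
grasp_force: 0.0
```

Emit:
drive_tool --plan '[{"tx":0,"ty":0,"tz":0,"turn":-8.5},{"tx":0,"ty":0,"tz":0,"turn":-8.5},{"tx":0,"ty":0,"tz":0,"turn":-8.5},{"tx":0,"ty":0,"tz":0,"turn":-8.5},{"tx":0,"ty":0,"tz":0,"turn":-8.5}]'

```text
clock: 1.1
eef_pos: [0.1201, -0.5109, 0.2494]
orientation: [-2.049, -2.381, -0.001]
wrist_force: [-0.3, 0.3, -0.7]
grip_width: 0.0441
grasp_force: 0.0
```

```bash
python3 to.py 487 -151 250 12.6
```

```text
t 1.1 pos [ 120.1 -510.9  249.4] yaw 8.57 tilt -1.0 q6 -1.71 grip 44.1 0.0 F [-0.27  0.3  -0.68]
turn -4.03 shift now(cm) [ 3.012e+01  4.165e+01 -3.000e-02] after turn [ 2.712e+01  4.366e+01 -3.000e-02]
```

Emit:
drive_tool --plan '[{"tx":0,"ty":0,"tz":0,"turn":-4.0},{"tx":2.5,"ty":4.0,"tz":0,"turn":0},{"tx":2.5,"ty":4.0,"tz":0,"turn":0},{"tx":2.5,"ty":4.0,"tz":0,"turn":0},{"tx":2.5,"ty":4.0,"tz":0,"turn":0}]'

```text
clock: 1.6
eef_pos: [0.2562, -0.3779, 0.2495]
orientation: [-1.973, -2.445, -0.0]
wrist_force: [0.6, -0.0, -0.2]
grip_width: 0.0442
grasp_force: 0.0
```

Emit:
drive_tool --plan '[{"tx":2.5,"ty":4.0,"tz":0,"turn":0},{"tx":2.5,"ty":4.0,"tz":0,"turn":0},{"tx":2.5,"ty":4.0,"tz":0,"turn":0},{"tx":2.5,"ty":4.0,"tz":0,"turn":0},{"tx":2.5,"ty":4.0,"tz":0,"turn":0}]'

```text
clock: 2.1
eef_pos: [0.4253, -0.2132, 0.2496]
orientation: [-1.972, -2.445, 0.0]
wrist_force: [0.5, -0.9, -0.1]
grip_width: 0.0442
grasp_force: 0.0
```

Emit:
drive_tool --plan '[{"tx":2.1,"ty":3.6,"tz":0,"turn":0},{"tx":0,"ty":0,"tz":0,"turn":0}]'

```text
clock: 2.3
eef_pos: [0.4571, -0.1837, 0.2493]
orientation: [-1.966, -2.45, -0.001]
wrist_force: [0.1, 0.3, -0.3]
grip_width: 0.0441
grasp_force: 0.0
```

```bash
python3 to.py 487 -151 155 12.6
```

```text
t 2.3 pos [ 457.1 -183.7  249.3] yaw 12.51 tilt -1.0 q6 -0.84 grip 44.1 0.0 F [ 0.07  0.29 -0.32]
turn -0.09 shift now(cm) [2.53 3.62 9.44] after turn [2.53 3.62 9.44]
```

Emit:
drive_tool --plan '[{"tx":1.3,"ty":1.8,"tz":0,"turn":0},{"tx":1.2,"ty":1.8,"tz":0,"turn":0},{"tx":0,"ty":0,"tz":2.5,"turn":0},{"tx":0,"ty":0,"tz":2.5,"turn":0},{"tx":0,"ty":0,"tz":0,"turn":0}]'

```text
clock: 2.8
eef_pos: [0.4834, -0.1545, 0.197]
orientation: [-1.969, -2.44, 0.002]
wrist_force: [-0.6, -0.4, 0.8]
grip_width: 0.0439
grasp_force: 0.0
```

```bash
python3 to.py 487 -151 155 12.6
```

```text
t 2.8 pos [ 483.4 -154.5  197. ] yaw 12.2 tilt -1.0 q6 -0.75 grip 43.9 0.0 F [-0.58 -0.36  0.78]
turn -0.4 shift now(cm) [0.25 0.45 4.2 ] after turn [0.25 0.45 4.2 ]
```

Emit:
drive_tool --plan '[{"tx":0.2,"ty":0.5,"tz":0,"turn":-0.4},{"tx":0,"ty":0,"tz":2,"turn":0},{"tx":0,"ty":0,"tz":2.1,"turn":0},{"tx":0,"ty":0,"tz":0,"turn":0},{"tx":0,"ty":0,"tz":0,"turn":0}]'

```text
clock: 3.3
eef_pos: [0.4899, -0.1521, 0.1602]
orientation: [1.963, 2.451, 0.0]
wrist_force: [0.3, 0.1, -0.2]
grip_width: 0.0439
grasp_force: 0.0
```

```bash
python3 to.py 487 -151 155 12.6; python3 - <<'E'
from plant import ctrl
from h import *
im=ctrl.get_image("scene");P=cloud(im);z=P[...,2]
cv2.imwrite("pics/s1.png",cv2.resize(im["color"][110:260,190:390,::-1],(800,600),interpolation=cv2.INTER_CUBIC))
E
```

```text
t 3.3 pos [ 489.9 -152.1  160.2] yaw 12.62 tilt -1.0 q6 -0.75 grip 43.9 0.0 F [ 0.33  0.13 -0.16]
turn 0.02 shift now(cm) [ 0.17 -0.26  0.52] after turn [ 0.17 -0.26  0.52]
```

View pics/s1.png

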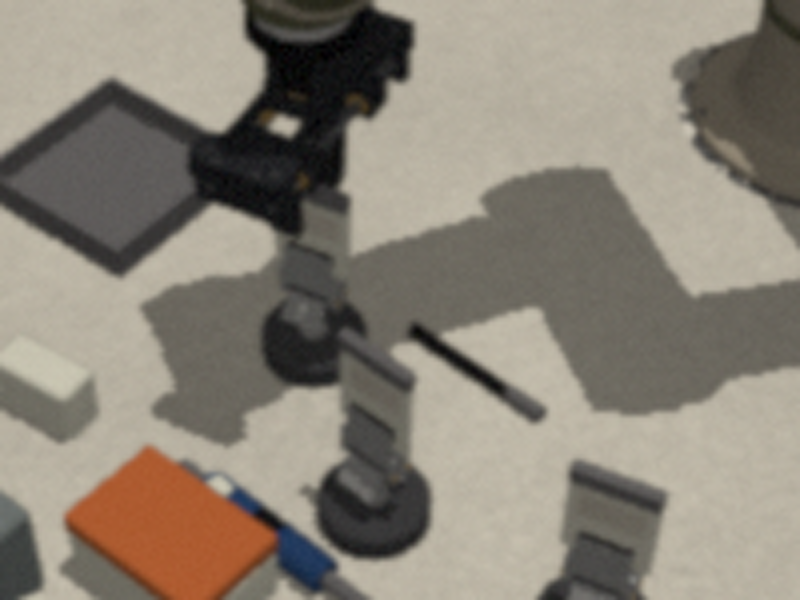

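The gripper straddles the bar at crop pixel (325,200). I'll trim the position and close.

Emit:
drive_tool --plan '[{"tx":0.15,"ty":-0.25,"tz":0.4,"turn":0},{"tx":0,"ty":0,"tz":0,"turn":0},{"tx":0,"ty":0,"tz":0,"turn":0}]'

```text
clock: 3.65
eef_pos: [0.4866, -0.1509, 0.1551]
orientation: [1.963, 2.452, 0.0]
wrist_force: [0.5, 0.4, -0.2]
grip_width: 0.044
grasp_force: 0.0
```

Emit:
drive_tool --plan '[{"tx":0,"ty":0,"tz":0,"turn":0},{"tx":0,"ty":0,"tz":0,"turn":0},{"tx":0,"ty":0,"tz":0,"turn":0},{"tx":0,"ty":0,"tz":0,"turn":0},{"tx":0,"ty":0,"tz":0,"turn":0}]' --jaw -1 --newtons 15

```text
clock: 4.15
eef_pos: [0.4866, -0.1508, 0.1547]
orientation: [1.964, 2.452, 0.0]
wrist_force: [0.3, -0.1, -0.3]
grip_width: 0.0099
grasp_force: 15.0
```

Emit:
drive_tool --plan '[{"tx":0,"ty":0,"tz":0,"turn":0},{"tx":0,"ty":0,"tz":0,"turn":0}]'

```text
clock: 4.35
eef_pos: [0.4867, -0.1508, 0.1547]
orientation: [1.964, 2.452, 0.0]
wrist_force: [1.2, 0.7, -0.4]
grip_width: 0.0098
grasp_force: 15.0
```

```bash
python3 to.py 487 -151 155 12.6
```

```text
t 4.35 pos [ 486.7 -150.8  154.7] yaw 12.62 tilt -1.0 q6 -0.75 grip 9.8 15.0 F [ 1.16  0.67 -0.36]
turn 0.02 shift now(cm) [-0.02  0.03 -0.03] after turn [-0.02  0.03 -0.03]
```

Gripped at 10 mm with almost no sideways force. I'll tug in small steps.

Emit:
drive_tool --plan '[{"tx":0,"ty":0,"tz":-0.05,"turn":0},{"tx":0,"ty":0,"tz":0,"turn":0},{"tx":0,"ty":0,"tz":0,"turn":0}]'

```text
clock: 4.65
eef_pos: [0.4864, -0.1507, 0.1548]
orientation: [-1.963, -2.451, 0.0]
wrist_force: [0.1, -1.1, -6.2]
grip_width: 0.0097
grasp_force: 15.0
```

Emit:
drive_tool --plan '[{"tx":0,"ty":0,"tz":-0.05,"turn":0},{"tx":0,"ty":0,"tz":0,"turn":0},{"tx":0,"ty":0,"tz":0,"turn":0}]'

```text
clock: 4.95
eef_pos: [0.4862, -0.1506, 0.1552]
orientation: [-1.963, -2.451, 0.0]
wrist_force: [0.3, -0.2, -9.8]
grip_width: 0.0097
grasp_force: 15.0
```

It held at 6.2 N, and 9.8 N is about the whole weight, so this clip is sound. I'll go back down, release, and move to the middle stand.

Emit:
drive_tool --plan '[{"tx":0,"ty":0,"tz":0.05,"turn":0},{"tx":0,"ty":0,"tz":0.05,"turn":0},{"tx":0,"ty":0,"tz":0,"turn":0},{"tx":0,"ty":0,"tz":0,"turn":0}]'

```text
clock: 5.35
eef_pos: [0.4867, -0.1508, 0.1548]
orientation: [1.964, 2.452, 0.0]
wrist_force: [-0.2, -0.3, -6.5]
grip_width: 0.0098
grasp_force: 15.0
```

Emit:
drive_tool --plan '[{"tx":0,"ty":0,"tz":0,"turn":0},{"tx":0,"ty":0,"tz":0,"turn":0},{"tx":0,"ty":0,"tz":0,"turn":0},{"tx":0,"ty":0,"tz":0,"turn":0}]' --jaw 0

```text
clock: 5.75
eef_pos: [0.4868, -0.151, 0.1551]
orientation: [1.963, 2.451, 0.0]
wrist_force: [0.0, 0.2, 0.6]
grip_width: 0.0397
grasp_force: 0.0
```

Emit:
drive_tool --plan '[{"tx":0,"ty":0,"tz":-2,"turn":0},{"tx":0,"ty":0,"tz":-2.5,"turn":0},{"tx":0,"ty":0,"tz":-2,"turn":0},{"tx":0,"ty":0,"tz":0,"turn":8.0},{"tx":0,"ty":0,"tz":0,"turn":7.2}]'

```text
clock: 6.25
eef_pos: [0.4868, -0.151, 0.2205]
orientation: [2.275, 2.164, 0.001]
wrist_force: [-0.4, 1.1, -0.3]
grip_width: 0.0443
grasp_force: 0.0
```

```bash
python3 to.py 576.5 -17 155 -2.6
```

```text
t 6.25 pos [ 486.8 -151.   220.5] yaw -2.88 tilt -1.0 q6 -0.48 grip 44.3 0.0 F [-0.36  1.05 -0.27]
turn -0.28 shift now(cm) [13.84  8.27  6.55] after turn [13.8   8.34  6.55]
```

Emit:
drive_tool --plan '[{"tx":3.5,"ty":2.0,"tz":0,"turn":-0.3},{"tx":3.5,"ty":2.1,"tz":0,"turn":0},{"tx":3.5,"ty":2.1,"tz":0,"turn":0},{"tx":3.3,"ty":2.1,"tz":0,"turn":0},{"tx":0,"ty":0,"tz":0,"turn":0}]'

```text
clock: 6.75
eef_pos: [0.5766, -0.013, 0.2195]
orientation: [2.261, 2.181, 0.001]
wrist_force: [-0.6, -0.4, 1.0]
grip_width: 0.0439
grasp_force: 0.0
```

```bash
python3 to.py 576.5 -17 155 -2.6
```

```text
t 6.75 pos [576.6 -13.  219.5] yaw -2.04 tilt -1.0 q6 -0.19 grip 43.9 0.0 F [-0.55 -0.37  1.  ]
turn 0.56 shift now(cm) [-0.4  -0.    6.45] after turn [-0.4   0.    6.45]
```

Emit:
drive_tool --plan '[{"tx":0,"ty":0,"tz":2,"turn":0},{"tx":0,"ty":0,"tz":0,"turn":0},{"tx":0,"ty":0,"tz":0,"turn":0}]'

```text
clock: 7.05
eef_pos: [0.575, -0.0169, 0.2001]
orientation: [-2.266, -2.176, 0.0]
wrist_force: [0.4, 0.5, 1.2]
grip_width: 0.0441
grasp_force: 0.0
```

```bash
python3 to.py 576.5 -17 155 -2.6
```

```text
t 7.05 pos [575.  -16.9 200.1] yaw -2.31 tilt -1.0 q6 -0.19 grip 44.1 0.0 F [0.37 0.5  1.21]
turn 0.29 shift now(cm) [-0.01  0.15  4.51] after turn [-0.    0.15  4.51]
```

Emit:
drive_tool --plan '[{"tx":0,"ty":0.15,"tz":2.2,"turn":0.3},{"tx":0,"ty":0,"tz":2.3,"turn":0},{"tx":0,"ty":0,"tz":0,"turn":0},{"tx":0,"ty":0,"tz":0,"turn":0},{"tx":0,"ty":0,"tz":0,"turn":0}]'

```text
clock: 7.55
eef_pos: [0.5773, -0.0167, 0.1564]
orientation: [2.27, 2.169, 0.002]
wrist_force: [-0.7, -0.1, 0.2]
grip_width: 0.0444
grasp_force: 0.0
```

Emit:
drive_tool --plan '[{"tx":0,"ty":0,"tz":0,"turn":0},{"tx":0,"ty":0,"tz":0,"turn":0},{"tx":0,"ty":0,"tz":0,"turn":0},{"tx":0,"ty":0,"tz":0,"turn":0},{"tx":0,"ty":0,"tz":0,"turn":0}]' --jaw -1

```text
clock: 8.05
eef_pos: [0.5768, -0.0164, 0.1548]
orientation: [2.271, 2.171, 0.0]
wrist_force: [0.5, 0.3, 0.7]
grip_width: 0.0097
grasp_force: 15.0
```

Emit:
drive_tool --plan '[{"tx":0,"ty":0,"tz":0,"turn":0},{"tx":0,"ty":0,"tz":0,"turn":0}]'

```text
clock: 8.25
eef_pos: [0.5768, -0.0164, 0.1548]
orientation: [2.271, 2.171, 0.0]
wrist_force: [-0.0, 0.2, 1.3]
grip_width: 0.0096
grasp_force: 15.0
```

Emit:
drive_tool --plan '[{"tx":0,"ty":0,"tz":-0.05,"turn":0},{"tx":0,"ty":0,"tz":0,"turn":0},{"tx":0,"ty":0,"tz":0,"turn":0}]'

```text
clock: 8.55
eef_pos: [0.5765, -0.0164, 0.1548]
orientation: [-2.27, -2.17, 0.001]
wrist_force: [-0.1, -1.2, -3.1]
grip_width: 0.0094
grasp_force: 15.0
```

Emit:
drive_tool --plan '[{"tx":0,"ty":0,"tz":-0.03,"turn":0},{"tx":0,"ty":0,"tz":0,"turn":0},{"tx":0,"ty":0,"tz":0,"turn":0}]'

```text
clock: 8.85
eef_pos: [0.5764, -0.0163, 0.155]
orientation: [-2.27, -2.17, 0.001]
wrist_force: [0.1, 0.1, -7.6]
grip_width: 0.0102
grasp_force: 15.0
```

This one is sound too (7.6 N held with no slip). I'll lower, release, and go to the third stand.

Emit:
drive_tool --plan '[{"tx":0,"ty":0,"tz":0.08,"turn":0},{"tx":0,"ty":0,"tz":0,"turn":0},{"tx":0,"ty":0,"tz":0,"turn":0}]'

```text
clock: 9.15
eef_pos: [0.5767, -0.0165, 0.1549]
orientation: [2.271, 2.171, 0.0]
wrist_force: [-0.0, 0.2, -5.2]
grip_width: 0.01
grasp_force: 15.0
```

Emit:
drive_tool --plan '[{"tx":0,"ty":0,"tz":0,"turn":0},{"tx":0,"ty":0,"tz":0,"turn":0},{"tx":0,"ty":0,"tz":0,"turn":0},{"tx":0,"ty":0,"tz":0,"turn":0}]' --jaw 0

```text
clock: 9.55
eef_pos: [0.5768, -0.0164, 0.155]
orientation: [2.27, 2.171, 0.001]
wrist_force: [-0.1, -0.0, -0.4]
grip_width: 0.04
grasp_force: 0.0
```

Emit:
drive_tool --plan '[{"tx":0,"ty":0,"tz":-2,"turn":0},{"tx":0,"ty":0,"tz":-2.5,"turn":0},{"tx":0,"ty":0,"tz":-2,"turn":0},{"tx":0,"ty":0,"tz":0,"turn":-8.5},{"tx":0,"ty":0,"tz":0,"turn":-8.5}]'

```text
clock: 10.05
eef_pos: [0.5769, -0.0164, 0.2205]
orientation: [1.917, 2.487, 0.001]
wrist_force: [-0.3, 0.4, 0.4]
grip_width: 0.0444
grasp_force: 0.0
```

```bash
python3 to.py 560 157 155 14.5
```

```text
t 10.05 pos [576.9 -16.4 220.5] yaw 14.77 tilt -1.0 q6 -0.49 grip 44.4 0.0 F [-0.35  0.35  0.39]
turn 0.27 shift now(cm) [17.2   2.78  6.54] after turn [17.22  2.7   6.54]
```

Emit:
drive_tool --plan '[{"tx":3.5,"ty":0.5,"tz":0,"turn":0.3},{"tx":3.5,"ty":0.5,"tz":0,"turn":0},{"tx":3.5,"ty":0.6,"tz":0,"turn":0},{"tx":3.5,"ty":0.6,"tz":0,"turn":0},{"tx":3.2,"ty":0.5,"tz":0,"turn":0}]'

```text
clock: 10.55
eef_pos: [0.5605, 0.1585, 0.22]
orientation: [1.931, 2.478, 0.001]
wrist_force: [0.6, 0.4, 0.6]
grip_width: 0.0442
grasp_force: 0.0
```

Emit:
drive_tool --plan '[{"tx":0,"ty":0,"tz":2,"turn":0},{"tx":0,"ty":0,"tz":0,"turn":0},{"tx":0,"ty":0,"tz":0,"turn":0},{"tx":0,"ty":0,"tz":0,"turn":0}]'

```text
clock: 10.95
eef_pos: [0.5612, 0.1564, 0.2006]
orientation: [1.932, 2.476, 0.001]
wrist_force: [-0.1, -0.3, 0.4]
grip_width: 0.0442
grasp_force: 0.0
```

```bash
python3 to.py 560 157 155 14.5
```

```text
t 10.95 pos [561.2 156.4 200.6] yaw 14.07 tilt -1.0 q6 -0.17 grip 44.2 0.0 F [-0.09 -0.32  0.4 ]
turn -0.43 shift now(cm) [ 0.09 -0.1   4.56] after turn [ 0.09 -0.1   4.56]
```

Emit:
drive_tool --plan '[{"tx":0.1,"ty":-0.1,"tz":2.2,"turn":-0.4},{"tx":0,"ty":0,"tz":2.3,"turn":0},{"tx":0,"ty":0,"tz":0,"turn":0},{"tx":0,"ty":0,"tz":0,"turn":0},{"tx":0,"ty":0,"tz":0,"turn":0}]'

```text
clock: 11.45
eef_pos: [0.5603, 0.1575, 0.1563]
orientation: [1.922, 2.483, 0.003]
wrist_force: [0.2, -0.6, -0.6]
grip_width: 0.044
grasp_force: 0.0
```

Emit:
drive_tool --plan '[{"tx":0,"ty":0,"tz":0,"turn":0},{"tx":0,"ty":0,"tz":0,"turn":0},{"tx":0,"ty":0,"tz":0,"turn":0},{"tx":0,"ty":0,"tz":0,"turn":0},{"tx":0,"ty":0,"tz":0,"turn":0}]' --jaw -1

```text
clock: 11.95
eef_pos: [0.5596, 0.1577, 0.1548]
orientation: [1.923, 2.484, 0.0]
wrist_force: [0.2, 0.7, -0.3]
grip_width: 0.0099
grasp_force: 15.0
```

Emit:
drive_tool --plan '[{"tx":0,"ty":0,"tz":-0.05,"turn":0},{"tx":0,"ty":0,"tz":0,"turn":0},{"tx":0,"ty":0,"tz":0,"turn":0}]'

```text
clock: 12.25
eef_pos: [0.5595, 0.1577, 0.1552]
orientation: [-1.923, -2.484, 0.0]
wrist_force: [1.0, -0.1, -0.5]
grip_width: 0.0099
grasp_force: 15.0
```

Emit:
drive_tool --plan '[{"tx":0,"ty":0,"tz":-0.05,"turn":0},{"tx":0,"ty":0,"tz":0,"turn":0},{"tx":0,"ty":0,"tz":0,"turn":0}]'

```text
clock: 12.55
eef_pos: [0.5595, 0.1577, 0.1557]
orientation: [-1.923, -2.484, 0.0]
wrist_force: [0.7, -0.1, -1.8]
grip_width: 0.0101
grasp_force: 15.0
```

The card rises with almost no force, so this is the worn clip. I'll keep drawing it slowly.

Emit:
drive_tool --plan '[{"tx":0,"ty":0,"tz":-0.1,"turn":0},{"tx":0,"ty":0,"tz":-0.1,"turn":0},{"tx":0,"ty":0,"tz":0,"turn":0}]'

```text
clock: 12.85
eef_pos: [0.5596, 0.1577, 0.158]
orientation: [1.923, 2.484, 0.0]
wrist_force: [1.0, 0.5, -1.0]
grip_width: 0.0097
grasp_force: 15.0
```

Emit:
drive_tool --plan '[{"tx":0,"ty":0,"tz":-0.4,"turn":0},{"tx":0,"ty":0,"tz":-0.5,"turn":0},{"tx":0,"ty":0,"tz":-0.5,"turn":0},{"tx":0,"ty":0,"tz":-0.5,"turn":0},{"tx":0,"ty":0,"tz":-0.5,"turn":0}]'

```text
clock: 13.35
eef_pos: [0.5596, 0.1577, 0.1825]
orientation: [1.923, 2.484, 0.001]
wrist_force: [-0.3, -0.2, -0.2]
grip_width: 0.0092
grasp_force: 15.0
```

Emit:
drive_tool --plan '[{"tx":0,"ty":0,"tz":-2,"turn":0},{"tx":0,"ty":0,"tz":-2,"turn":0},{"tx":0,"ty":0,"tz":0,"turn":8},{"tx":0,"ty":0,"tz":0,"turn":8},{"tx":0,"ty":0,"tz":0,"turn":6.5}]' --newtons 20

```text
clock: 13.85
eef_pos: [0.5596, 0.1577, 0.2223]
orientation: [2.376, 2.055, 0.001]
wrist_force: [0.7, 0.1, 0.1]
grip_width: 0.0098
grasp_force: 20.0
```

```bash
python3 to.py 493 362 155 -8; python3 - <<'E'
from plant import ctrl
from h import *
im=ctrl.get_image("scene");P=cloud(im)
cv2.imwrite("pics/s2.png",cv2.resize(im["color"][120:330,250:460,::-1],(600,600),interpolation=cv2.INTER_CUBIC))
E
```

```text
t 13.85 pos [559.6 157.7 222.3] yaw -8.29 tilt -1.0 q6 0.22 grip 9.8 20.0 F [0.66 0.09 0.13]
turn -0.29 shift now(cm) [19.26 -9.54  6.73] after turn [19.31 -9.44  6.73]
```

View pics/s2.png

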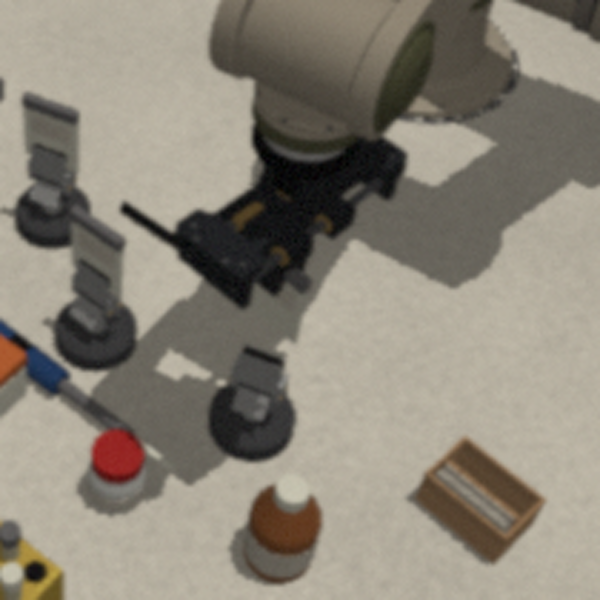

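The card is drawn out and its stand still stands upright at crop pixel (250,415). The empty pocket is on the robot side of the box, near (490,475). I'll move over the pocket.

Emit:
drive_tool --plan '[{"tx":3.2,"ty":-1.6,"tz":0,"turn":-0.3},{"tx":3.2,"ty":-1.6,"tz":0,"turn":0},{"tx":3.2,"ty":-1.6,"tz":0,"turn":0},{"tx":3.2,"ty":-1.6,"tz":0,"turn":0},{"tx":3.2,"ty":-1.5,"tz":0,"turn":0}]'

```text
clock: 14.4
eef_pos: [0.5021, 0.3282, 0.2222]
orientation: [2.363, 2.071, 0.001]
wrist_force: [0.5, 0.0, -0.7]
grip_width: 0.0095
grasp_force: 20.0
```

Emit:
drive_tool --plan '[{"tx":3.2,"ty":-1.5,"tz":0,"turn":0},{"tx":0,"ty":0,"tz":2.5,"turn":0},{"tx":0,"ty":0,"tz":2.5,"turn":0},{"tx":0,"ty":0,"tz":0,"turn":0},{"tx":0,"ty":0,"tz":0,"turn":0}]'

```text
clock: 14.9
eef_pos: [0.4925, 0.3606, 0.1726]
orientation: [2.364, 2.069, 0.001]
wrist_force: [1.0, 0.4, -0.1]
grip_width: 0.0099
grasp_force: 20.0
```

```bash
python3 to.py 493 362 125 -8; python3 - <<'E'
from plant import ctrl
from h import *
for n in("scene","top"):
    im=ctrl.get_image(n);P=cloud(im);z=P[...,2]
    c={"scene":(240,200),"top":(60,180)}[n]
    cv2.imwrite(f"pics/{n}3.png",cv2.resize(im["color"][c[1]:c[1]+120,c[0]+100*(n=="scene"):c[0]+160+100*(n=="scene"),::-1],(800,600),interpolation=cv2.INTER_CUBIC))
E
```

```text
t 14.9 pos [492.5 360.6 172.6] yaw -7.62 tilt -1.0 q6 0.57 grip 9.9 20.0 F [ 1.02  0.36 -0.08]
turn 0.38 shift now(cm) [0.15 0.03 4.76] after turn [0.15 0.03 4.76]
```

View pics/scene3.png

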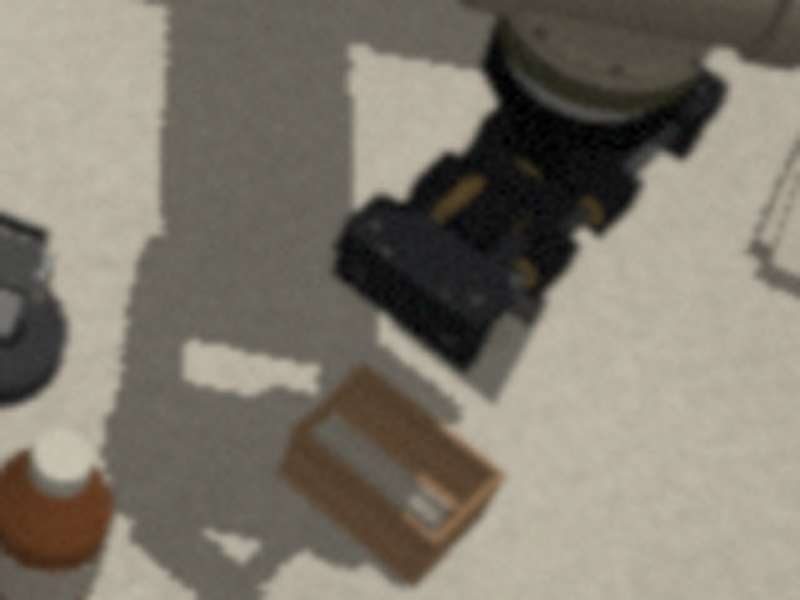

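The card hangs upright at crop pixel (505,355) behind the gripper, over the empty half of the box. Lowering it.

Emit:
drive_tool --plan '[{"tx":0.1,"ty":0,"tz":2,"turn":0.4},{"tx":0,"ty":0,"tz":2,"turn":0},{"tx":0,"ty":0,"tz":1,"turn":0},{"tx":0,"ty":0,"tz":0.8,"turn":0},{"tx":0,"ty":0,"tz":0.8,"turn":0}]'

```text
clock: 15.5
eef_pos: [0.4928, 0.3617, 0.1062]
orientation: [2.372, 2.059, 0.003]
wrist_force: [0.0, 0.7, -0.1]
grip_width: 0.0094
grasp_force: 20.0
```

Emit:
drive_tool --plan '[{"tx":0,"ty":0,"tz":0.8,"turn":0},{"tx":0,"ty":0,"tz":0.8,"turn":0},{"tx":0,"ty":0,"tz":0.6,"turn":0},{"tx":0,"ty":0,"tz":0.6,"turn":0},{"tx":0,"ty":0,"tz":0,"turn":0}]'

```text
clock: 16.0
eef_pos: [0.492, 0.3614, 0.0769]
orientation: [-2.372, -2.059, 0.002]
wrist_force: [0.7, 0.1, -0.2]
grip_width: 0.0102
grasp_force: 20.0
```

Emit:
drive_tool --plan '[{"tx":0,"ty":0,"tz":0.3,"turn":0},{"tx":0,"ty":0,"tz":0.2,"turn":0},{"tx":0,"ty":0,"tz":0.1,"turn":0},{"tx":0,"ty":0,"tz":0,"turn":0}]'

```text
clock: 16.4
eef_pos: [0.4923, 0.3616, 0.0717]
orientation: [-2.372, -2.06, 0.0]
wrist_force: [0.4, -0.0, -0.3]
grip_width: 0.0098
grasp_force: 20.0
```

Emit:
drive_tool --plan '[{"tx":0,"ty":0,"tz":0,"turn":0},{"tx":0,"ty":0,"tz":0,"turn":0},{"tx":0,"ty":0,"tz":0,"turn":0},{"tx":0,"ty":0,"tz":0,"turn":0}]' --jaw -0.3

```text
clock: 16.8
eef_pos: [0.4923, 0.3616, 0.0718]
orientation: [2.372, 2.06, 0.0]
wrist_force: [0.7, -0.4, -0.9]
grip_width: 0.0309
grasp_force: 0.0
```

Emit:
drive_tool --plan '[{"tx":0,"ty":0,"tz":-2,"turn":0},{"tx":0,"ty":0,"tz":-3,"turn":0},{"tx":0,"ty":0,"tz":-3,"turn":0},{"tx":0,"ty":0,"tz":-3,"turn":0},{"tx":0,"ty":0,"tz":-3,"turn":0}]'

```text
clock: 17.3
eef_pos: [0.4922, 0.3615, 0.213]
orientation: [2.372, 2.059, 0.0]
wrist_force: [0.4, 0.5, 0.5]
grip_width: 0.0308
grasp_force: 0.0
```

Emit:
drive_tool --plan '[{"tx":-3.2,"ty":1.5,"tz":0,"turn":-8.5},{"tx":-3.2,"ty":1.5,"tz":0,"turn":-8.5},{"tx":-3.2,"ty":1.5,"tz":0,"turn":0},{"tx":0,"ty":0,"tz":0,"turn":0}]' --jaw 0.8

```text
clock: 17.7
eef_pos: [0.5395, 0.2635, 0.2117]
orientation: [2.046, 2.383, -0.0]
wrist_force: [0.3, -0.2, -0.7]
grip_width: 0.0604
grasp_force: 0.0
```

```bash
python3 to.py 560.5 156.5 200 104.5; python3 - <<'E'
from plant import ctrl
from h import *
for n in("top","scene"):
    im=ctrl.get_image(n);P=cloud(im);z=P[...,2]
    near=lambda x,y,r:(im["depth"]>0)&(np.hypot(P[...,0]-x,P[...,1]-y)<r)
    m=near(.493,.362,.08)&(z>.055)&(z<.13);print(n,"card bar",rect(P[m]) if m.sum()>5 else 0,m.sum(),z[m].max() if m.any() else 0)
    for lo,hi in((.012,.03),(.095,.12)):
        m=near(.56,.156,.07)&(z>lo)&(z<hi);print("stand",lo,rect(P[m]) if m.sum()>5 else 0,m.sum())
E
```

```text
t 17.7 pos [539.5 263.5 211.7] yaw 8.69 tilt -1.0 q6 0.11 grip 60.4 0.0 F [ 0.25 -0.24 -0.65]
turn 84.19 shift now(cm) [-10.89   0.46   1.18] after turn [-0.65 10.88  1.18]
top card bar [492.2 372.5  33.4   9.  -89. ] 43 0.08665668006287834
stand 0.012 [560.6 155.4  78.4  78.2 -16.7] 526
stand 0.095 [560.3 155.6  37.9  12.7 -76.2] 106
scene card bar [491.7 360.9  60.8  14.3  79.6] 213 0.0869843913689812
stand 0.012 [566.2 160.9  79.7  67.1 -64.2] 468
stand 0.095 [559.2 157.4  38.3  16.3 -73.9] 105
```

The card stands in the pocket (bar at 492,361, top about 85 mm). The stand is undisturbed at (560,156). I'll turn to grip its cheeks.

Emit:
drive_tool --plan '[{"tx":0,"ty":0,"tz":0,"turn":8.4},{"tx":0,"ty":0,"tz":0,"turn":8.4},{"tx":0,"ty":0,"tz":0,"turn":8.4},{"tx":0,"ty":0,"tz":0,"turn":8.4},{"tx":0,"ty":0,"tz":0,"turn":8.4}]'

```text
clock: 18.3
eef_pos: [0.5369, 0.2679, 0.2117]
orientation: [-2.765, -1.491, 0.0]
wrist_force: [0.7, -0.4, -0.1]
grip_width: 0.0793
grasp_force: 0.0
```

Emit:
drive_tool --plan '[{"tx":0,"ty":0,"tz":0,"turn":8.4},{"tx":0,"ty":0,"tz":0,"turn":8.4},{"tx":0,"ty":0,"tz":0,"turn":8.4},{"tx":0,"ty":0,"tz":0,"turn":8.4},{"tx":0,"ty":0,"tz":0,"turn":8.4}]'

```text
clock: 18.8
eef_pos: [0.5369, 0.2679, 0.2117]
orientation: [-3.116, -0.401, 0.0]
wrist_force: [1.0, -0.5, 1.0]
grip_width: 0.0795
grasp_force: 0.0
```

Emit:
drive_tool --plan '[{"tx":-0.2,"ty":2.7,"tz":0,"turn":0},{"tx":-0.2,"ty":2.7,"tz":0,"turn":0},{"tx":-0.2,"ty":2.7,"tz":0,"turn":0},{"tx":0,"ty":2.7,"tz":0,"turn":0},{"tx":0,"ty":0,"tz":0,"turn":0}]'

```text
clock: 19.3
eef_pos: [0.56, 0.1595, 0.2117]
orientation: [3.115, 0.405, 0.0]
wrist_force: [-0.3, -0.0, 0.2]
grip_width: 0.0794
grasp_force: 0.0
```

Emit:
drive_tool --plan '[{"tx":0,"ty":0,"tz":3,"turn":0},{"tx":0,"ty":0,"tz":3,"turn":0},{"tx":0,"ty":0,"tz":0,"turn":0},{"tx":0,"ty":0,"tz":0,"turn":0}]'

```text
clock: 19.7
eef_pos: [0.5596, 0.1619, 0.1525]
orientation: [-3.115, -0.41, -0.0]
wrist_force: [-1.1, 0.1, 0.5]
grip_width: 0.079
grasp_force: 0.0
```

```bash
python3 to.py 560.2 156.2 67 104.8
```

```text
t 19.7 pos [559.6 161.9 152.5] yaw -75.01 tilt -1.0 q6 1.39 grip 79.0 0.0 F [-1.09  0.15  0.54]
turn 0.19 shift now(cm) [-0.09  0.57  8.55] after turn [-0.09  0.57  8.55]
```

Emit:
drive_tool --plan '[{"tx":-0.1,"ty":0.6,"tz":0,"turn":0.2},{"tx":0,"ty":0,"tz":2,"turn":0},{"tx":0,"ty":0,"tz":2,"turn":0},{"tx":0,"ty":0,"tz":0,"turn":0},{"tx":0,"ty":0,"tz":0,"turn":0}]'

```text
clock: 20.2
eef_pos: [0.5609, 0.1546, 0.1132]
orientation: [3.116, 0.402, 0.003]
wrist_force: [-0.5, -1.0, 0.5]
grip_width: 0.079
grasp_force: 0.0
```

```bash
python3 to.py 560.2 156.2 67 104.8
```

```text
t 20.2 pos [560.9 154.6 113.2] yaw -75.28 tilt -1.0 q6 1.38 grip 79.0 0.0 F [-0.55 -0.97  0.52]
turn -0.08 shift now(cm) [-0.03 -0.17  4.62] after turn [-0.03 -0.17  4.62]
```

Emit:
drive_tool --plan '[{"tx":0,"ty":-0.1,"tz":1.6,"turn":0},{"tx":0,"ty":0,"tz":1.5,"turn":0},{"tx":0,"ty":0,"tz":1.5,"turn":0},{"tx":0,"ty":0,"tz":0,"turn":0},{"tx":0,"ty":0,"tz":0,"turn":0}]'

```text
clock: 20.7
eef_pos: [0.5608, 0.1557, 0.0672]
orientation: [3.116, 0.403, 0.003]
wrist_force: [-0.3, -0.6, -0.2]
grip_width: 0.0793
grasp_force: 0.0
```

Emit:
drive_tool --plan '[{"tx":0,"ty":0,"tz":0,"turn":0},{"tx":0,"ty":0,"tz":0,"turn":0},{"tx":0,"ty":0,"tz":0,"turn":0},{"tx":0,"ty":0,"tz":0,"turn":0},{"tx":0,"ty":0,"tz":0,"turn":0}]' --jaw -1 --newtons 35

```text
clock: 21.2
eef_pos: [0.5601, 0.1558, 0.066]
orientation: [-3.115, -0.403, -0.0]
wrist_force: [-0.4, 2.4, 2.3]
grip_width: 0.0473
grasp_force: 35.0
```

Emit:
drive_tool --plan '[{"tx":0,"ty":0,"tz":-0.3,"turn":0},{"tx":0,"ty":0,"tz":-0.5,"turn":0},{"tx":0,"ty":0,"tz":0,"turn":0}]'

```text
clock: 21.5
eef_pos: [0.5599, 0.1555, 0.0737]
orientation: [3.116, 0.402, -0.001]
wrist_force: [0.2, -0.9, -10.2]
grip_width: 0.048
grasp_force: 35.0
```

```bash
python3 to.py 455 -384 240 104.8;  python3 - <<'E'
from h import *
im=dict(np.load("top0.npz"));h=cv2.cvtColor(im["color"],cv2.COLOR_RGB2GRAY)
m=np.zeros((420,560),np.uint8);m[235:315,410:500]=(h[235:315,410:500]<95)
n,l,st,_=cv2.connectedComponentsWithStats(m);i=1+st[1:,4].argmax();q=np.argwhere(l==i)[:,::-1]
b=cv2.boxPoints(cv2.minAreaRect(q.astype(np.float32)));print(b)
W=onplane(im,b,.03);print(W.round(3),W.mean(0))
E
```

```text
t 21.5 pos [559.9 155.5  73.7] yaw -75.28 tilt -1.0 q6 1.38 grip 48.0 35.0 F [  0.15  -0.87 -10.21]
turn -0.08 shift now(cm) [-23.86  49.52 -16.62] after turn [-23.93  49.48 -16.62]
[[419.73416 244.08714]
 [487.6337  241.47563]
 [490.15805 307.1093 ]
 [422.2585  309.72083]]
[[ 0.531 -0.306  0.03 ]
 [ 0.54  -0.468  0.03 ]
 [ 0.386 -0.47   0.03 ]
 [ 0.377 -0.311  0.03 ]] [ 0.45842219 -0.38882891  0.03      ]
```

Stand lifted (10 N). I'll raise it well above the cards, then carry it to the tray centre, about (456,-383).

Emit:
drive_tool --plan '[{"tx":0,"ty":0,"tz":-4.2,"turn":0},{"tx":0,"ty":0,"tz":-4.2,"turn":0},{"tx":0,"ty":0,"tz":-4.2,"turn":0},{"tx":0,"ty":0,"tz":-4.2,"turn":0},{"tx":0,"ty":0,"tz":-4.2,"turn":0}]'

```text
clock: 22.0
eef_pos: [0.5595, 0.1555, 0.2849]
orientation: [-3.116, -0.402, 0.002]
wrist_force: [0.7, 0.0, -8.5]
grip_width: 0.0475
grasp_force: 35.0
```

Emit:
drive_tool --plan '[{"tx":-1.2,"ty":2.5,"tz":0,"turn":0},{"tx":-1.8,"ty":3.7,"tz":0,"turn":0},{"tx":-1.8,"ty":3.7,"tz":0,"turn":0},{"tx":-1.8,"ty":3.7,"tz":0,"turn":0},{"tx":-1.8,"ty":3.7,"tz":0,"turn":0}]'

```text
clock: 22.5
eef_pos: [0.5219, -0.0345, 0.2832]
orientation: [-3.115, -0.403, 0.002]
wrist_force: [0.8, -0.4, -9.0]
grip_width: 0.0473
grasp_force: 35.0
```

Emit:
drive_tool --plan '[{"tx":-1.8,"ty":3.7,"tz":0,"turn":0},{"tx":-1.8,"ty":3.7,"tz":0,"turn":0},{"tx":-1.8,"ty":3.7,"tz":0,"turn":0},{"tx":-1.8,"ty":3.7,"tz":0,"turn":0},{"tx":-1.8,"ty":3.7,"tz":0,"turn":0}]'

```text
clock: 23.0
eef_pos: [0.4819, -0.2363, 0.2833]
orientation: [-3.115, -0.402, 0.001]
wrist_force: [0.5, -0.2, -8.6]
grip_width: 0.0478
grasp_force: 35.0
```

```bash
python3 to.py 456 -383 120 104.8
```

```text
t 23.0 pos [ 481.9 -236.3  283.3] yaw -75.29 tilt -1.0 q6 0.64 grip 47.8 35.0 F [ 0.5  -0.21 -8.63]
turn -0.09 shift now(cm) [-6.22 13.55 16.32] after turn [-6.24 13.54 16.32]
```

Emit:
drive_tool --plan '[{"tx":-1.6,"ty":3.4,"tz":0,"turn":0},{"tx":-1.6,"ty":3.4,"tz":0,"turn":0},{"tx":-1.5,"ty":3.4,"tz":0,"turn":0},{"tx":-1.5,"ty":3.4,"tz":0,"turn":0},{"tx":0,"ty":0,"tz":0,"turn":0}]'

```text
clock: 23.5
eef_pos: [0.4556, -0.3861, 0.2822]
orientation: [-3.117, -0.396, 0.003]
wrist_force: [1.3, 0.8, -9.7]
grip_width: 0.0475
grasp_force: 35.0
```

Emit:
drive_tool --plan '[{"tx":0,"ty":0,"tz":3,"turn":0},{"tx":0,"ty":0,"tz":4,"turn":0},{"tx":0,"ty":0,"tz":4,"turn":0},{"tx":0,"ty":0,"tz":3,"turn":0},{"tx":0,"ty":0,"tz":0,"turn":0}]'

```text
clock: 24.0
eef_pos: [0.4557, -0.3801, 0.139]
orientation: [-3.107, -0.401, 0.008]
wrist_force: [0.0, 0.9, -9.0]
grip_width: 0.0475
grasp_force: 35.0
```

```bash
python3 to.py 456 -383 70 104.8; python3 - <<'E'
from plant import ctrl
from h import *
im=ctrl.get_image("scene")
cv2.imwrite("pics/s4.png",cv2.resize(im["color"][60:240,120:360,::-1],(800,600),interpolation=cv2.INTER_CUBIC))
E
```

```text
t 24.0 pos [ 455.7 -380.1  139. ] yaw -75.28 tilt -0.9999 q6 0.42 grip 47.5 35.0 F [ 0.01  0.86 -9.01]
turn -0.08 shift now(cm) [-0.01  0.36  6.9 ] after turn [-0.01  0.36  6.9 ]
```

View pics/s4.png

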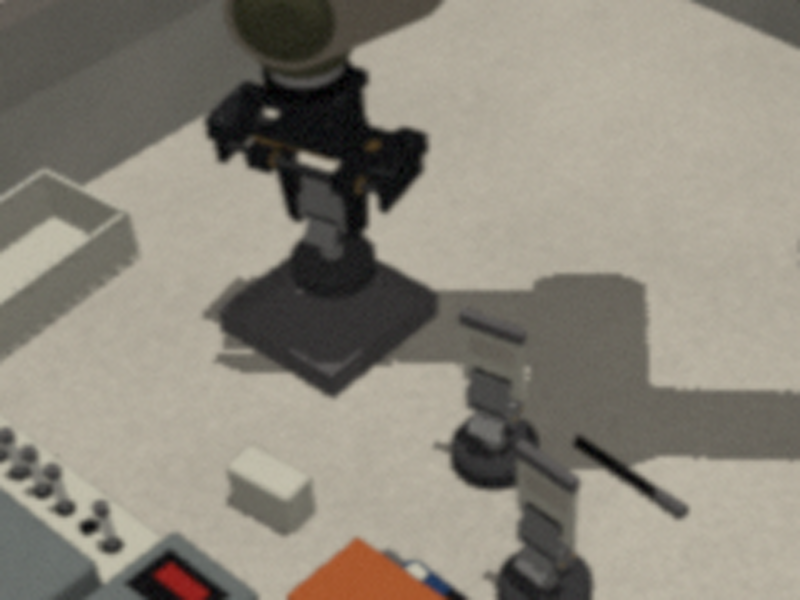

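The stand hangs upright over the tray, its base at crop pixel (335,262) and the tray centre near (330,310). Lowering it.

Emit:
drive_tool --plan '[{"tx":0,"ty":0.3,"tz":2,"turn":0},{"tx":0,"ty":0,"tz":2,"turn":0},{"tx":0,"ty":0,"tz":1.5,"turn":0},{"tx":0,"ty":0,"tz":0.8,"turn":0},{"tx":0,"ty":0,"tz":0,"turn":0}]'

```text
clock: 24.55
eef_pos: [0.4583, -0.3853, 0.0814]
orientation: [3.115, 0.403, 0.0]
wrist_force: [1.2, 0.5, -9.0]
grip_width: 0.0475
grasp_force: 35.0
```

Emit:
drive_tool --plan '[{"tx":0,"ty":0,"tz":0.3,"turn":0},{"tx":0,"ty":0,"tz":0.15,"turn":0},{"tx":0,"ty":0,"tz":0,"turn":0},{"tx":0,"ty":0,"tz":0,"turn":0}]'

```text
clock: 24.95
eef_pos: [0.4582, -0.3852, 0.0766]
orientation: [3.115, 0.403, 0.0]
wrist_force: [0.3, 0.4, -8.5]
grip_width: 0.0477
grasp_force: 35.0
```

Emit:
drive_tool --plan '[{"tx":0,"ty":0,"tz":0.3,"turn":0},{"tx":0,"ty":0,"tz":0.2,"turn":0},{"tx":0,"ty":0,"tz":0,"turn":0},{"tx":0,"ty":0,"tz":0,"turn":0}]'

```text
clock: 25.35
eef_pos: [0.4581, -0.385, 0.0711]
orientation: [-3.116, -0.402, 0.0]
wrist_force: [0.6, -0.1, -8.9]
grip_width: 0.0475
grasp_force: 35.0
```

Emit:
drive_tool --plan '[{"tx":0,"ty":0,"tz":0.1,"turn":0},{"tx":0,"ty":0,"tz":0,"turn":0},{"tx":0,"ty":0,"tz":0,"turn":0}]'

```text
clock: 25.65
eef_pos: [0.4581, -0.3852, 0.0709]
orientation: [3.115, 0.403, 0.0]
wrist_force: [-3.5, 1.3, 3.4]
grip_width: 0.0476
grasp_force: 34.9
```

The base rests on the tray floor (the load came off). I'll open and rise.

Emit:
drive_tool --plan '[{"tx":0,"ty":0,"tz":0,"turn":0},{"tx":0,"ty":0,"tz":0,"turn":0},{"tx":0,"ty":0,"tz":0,"turn":0},{"tx":0,"ty":0,"tz":0,"turn":0},{"tx":0,"ty":0,"tz":0,"turn":0}]' --jaw 0.7

```text
clock: 26.15
eef_pos: [0.4582, -0.3851, 0.0703]
orientation: [3.115, 0.402, 0.0]
wrist_force: [0.4, -0.4, 0.7]
grip_width: 0.0749
grasp_force: 0.0
```

Emit:
drive_tool --plan '[{"tx":0,"ty":0,"tz":-2,"turn":0},{"tx":0,"ty":0,"tz":-4,"turn":0},{"tx":0,"ty":0,"tz":-5,"turn":0},{"tx":0,"ty":0,"tz":-5,"turn":0},{"tx":0,"ty":0,"tz":-2,"turn":0}]'

```text
clock: 26.65
eef_pos: [0.4588, -0.3857, 0.2556]
orientation: [3.109, 0.402, 0.006]
wrist_force: [0.1, -0.0, 0.0]
grip_width: 0.0751
grasp_force: 0.0
```

Emit:
drive_tool --plan '[{"tx":-4,"ty":0,"tz":0,"turn":0},{"tx":-4,"ty":0,"tz":0,"turn":0},{"tx":-4,"ty":0,"tz":0,"turn":0},{"tx":0,"ty":0,"tz":0,"turn":0}]'

```text
clock: 27.05
eef_pos: [0.3389, -0.4166, 0.2505]
orientation: [3.116, 0.397, -0.001]
wrist_force: [1.0, 0.7, -0.4]
grip_width: 0.0752
grasp_force: 0.0
```

```bash
python3 to.py 456 -383 120 104.8; python3 - <<'E'
from plant import ctrl
from h import *
o=[]
for n in("top","scene"):
    im=ctrl.get_image(n);P=cloud(im);z=P[...,2];o.append(im["color"][...,::-1])
    area=(im["depth"]>0)&(P[...,0]>.33)&(P[...,0]<.75)&(abs(P[...,1])<.45)
    for lo,hi in((.154,.18),(.095,.12),(.055,.092)):
        print(n,lo)
        for c in clusters(im,area&(z>lo)&(z<hi),20): print(rect(P[c]),c.sum(),(z[c].max()*1000).round())
a=cv2.resize(o[0][130:320,90:510],(780,353));b=o[1][110:330,120:460]
v=np.zeros((590,780,3),np.uint8);v[:353]=a;v[355:575,:340]=b;cv2.imwrite("pics/f.png",v)
E
```

```text
t 27.05 pos [ 338.9 -416.6  250.5] yaw -75.49 tilt -1.0 q6 0.21 grip 75.2 0.0 F [ 0.99  0.71 -0.36]
turn -0.29 shift now(cm) [12.19 -0.33 13.04] after turn [12.19 -0.26 13.04]
top 0.154
[577.3 -17.8  58.9   9.9  87.4] 145 172.0
[ 488.  -152.2   59.8   10.   -77.1] 149 171.0
top 0.095
[652.6 249.5  26.2  26.2 -58.4] 131 113.0
[572.9 -17.8  57.4   6.3  87.4] 66 112.0
[ 493.  -150.7   36.6    4.3  -76.8] 39 110.0
[ 459.5 -386.1   38.7   12.7  -74.3] 123 116.0
top 0.055
[738.2 395.7  85.1  25.3  86.8] 269 75.0
[707.  -83.4 118.3  83.1  89.8] 1761 70.0
[694.4 104.7  45.   44.7   1.9] 310 70.0
[652.1 248.8  57.5  57.2 -72. ] 389 91.0
[567.3 -17.6  47.6  16.5  86.9] 90 90.0
[492.9 358.7  61.   10.   81.3] 129 87.0
[ 499.8 -148.2   47.    17.5  -69. ] 84 89.0
[ 473.8 -155.3   28.9    7.6  -76.7] 36 68.0
[ 458.7 -385.8   48.8   43.8  -72.5] 228 92.0
scene 0.154
[ 486.8 -149.3   58.4   15.3  -76. ] 115 171.0
[576.6 -16.   59.1  13.2  85.9] 121 171.0
scene 0.095
[ 459.  -384.2   39.3   18.6  -78.5] 78 115.0
[ 490.2 -148.7   61.2   15.9  -75.2] 139 120.0
[579.8 -17.1  61.9  11.4  88.7] 138 120.0
[651.6 251.7  28.   27.   35.7] 137 113.0
scene 0.055
[ 465.2 -379.3   50.7   33.2  -57.4] 159 92.0
[ 491.3 -144.3   50.2   24.5  -52.5] 166 92.0
[584.8 -13.3  53.2  25.4 -78.4] 175 92.0
[705.6 -81.3 123.2  82.7  89.4] 1222 69.0
[693.1 107.1  45.3  44.7  15.2] 276 69.0
[492.4 360.7  60.6  13.3  82. ] 221 86.0
[655.  253.4  58.5  53.3 -58.6] 402 92.0
[736.8 394.2  75.4  26.1  89.9] 214 74.0
```

View pics/f.png

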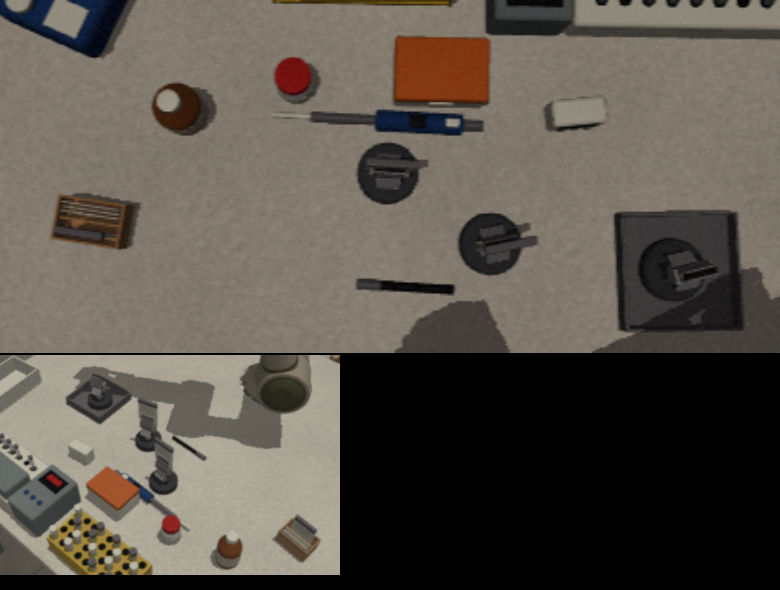

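The picture shows the stand upright in the tray at (675,270), the card in the near pocket at (80,235), and the two sound stands unmoved with their cards in. Handing it in.

```bash
python3 -c "
from plant import ctrl
print(ctrl.sign_off())"
```

```text
the job is handed in; nothing more can be done
None
```

I handed the job in at about 27 s without seeing the verdict: the worn clip was on the stand near (0.56, 0.156) m, its card is in the empty file pocket, its stand is upright in the repair tray, and the final pictures show the two sound stands in place with their cards in.

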